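Pair the lids with their pots

ROBOT

A 6-joint arm with a two-finger parallel gripper is mounted at the origin on a cart in front of the work surface, level with it; the furniture and walls round the work are solid. World frame = base frame: x ahead of the robot, y to its left, z up, the work surface at z = 0. Lengths are in m, angles in rad, forces in N, time in s.
With the tool pointing down it reaches from about 0.3 to 0.875 m from the base axis. Payload 6.4 kg.
Tool frame: the origin (TCP) lies at the very end of the fingers, on their centre line; the grasp point (between the pads) lies 19 mm behind it; z points along the fingers, y is the line along which they close (so a half turn about z gives the same grasp; the last joint's range is limited). The gripper opens to 85 mm and grips with 20 to 120 N. Pads are 22 mm wide; open, the fingers measure 114 mm over their backs; the gripper's body (76 mm by 85 mm) begins 54 mm behind the grasp point. The pads swing forward as they close: fully open they stand 13 mm farther back than shut.
Start: joints at [0.914, 0.181, 1.607, -0, 1.354, -0.206], TCP at [0.251, 0.518, 0.231] pointing down, gripper open.
Joint ranges: [-2.99, 2.99], [-0.89, 2.07], [0.3, 2.58], [-1.14, 4.28], [0, 2.63], [-3.12, 3.12]. Speed limits (rad/s): [2.57, 2.57, 3.01, 3.14, 3.14, 3.14].

INTERFACE

Orientations are given as a unit quaternion [w, x, y, z].
In Python, from bench import ctrl, camera, calibration, order, outline_of gives the robot as it stands.
- The arm moves only by the tool move_arm, never from a script. Its argument "series" is a list that holds one entry, the list of rows, each a list of 5 numbers: the opening, from 0 (shut) to 1 (fully open), then the shift along the tool's x, y, z in mm, then the turn about the tool's z in rad. A call has exactly 10 rows; each row is the pose to reach, as a shift and turn from the pose commanded when the call began, along the tool's axes at that moment; what a row does not reach only later rows make up. A row lasts 1/12 s, in which the tool goes at most 41.7 mm and 7.16 degrees, less where a joint would pass 70% of its speed; a pose out of reach is approached as far as the arm can. A call with a gripper value outside its range is refused whole. The fingers move at their own pace and stop on an object; the grip force is fixed at half the most. Time passes only in rows, so rows that repeat a pose let the fingers close, or fill a call up. It gives the time, the measured TCP pose, the force, the opening and the grip force at its end, in the units of the state.
- ctrl.get_obs(): the state, without advancing time (a new reading comes with each control period).
- camera(name): name is "scene" or "top" or "wrist"; returns (picture, depth): 420x560x3 uint8, blue, green, red; 420x560 float32, m along the optical axis (not along the pixel's ray), 0 where there is no reading.
- calibration(name): a dict with "intrinsics" (3x3 intrinsics, pixels), "rvec" (rotation vector, rad) and "tvec" (3), from world to camera coordinates, as OpenCV has them. Camera axes: x right, y down, z forward; pixel columns grow to the right and rows downward; lengths in m; the calibration is good to about 2 mm. A picture is of the moment at which its call begins: read the wrist's pose just before it. calibration takes no time and is no camera call; for the wrist camera it gives the pose at the moment of the call.
- order.hand_in(): hands the job in; it is judged then, once.
Trained networks look in the newest picture that a camera, given by its name, has taken for a name from the list of things; names that differ only in an ending like _2 or _b are one class to them, and where a whole thing is asked for, a point or a joint stands for the part that bears it (a point fixed in the world has none). Each returns a list of dicts, best first, with "conf" (0 to 1); they miss things now and then, are a little off and sometimes report something else, mostly with a low value. They report only what shows in the picture. A call takes as long as a camera call. They do not tell look-alikes from the thing itself.
- outline_of(target, camera): "region" (420x560 bool, what is visible of it) and "bbox" ([centre column, centre row, width, height] in pixels, round what is visible of it).
The state is a dict: "time_s": time; "q": joint angles; "dq": joint speeds; "joint_efforts": joint torques, N m; "eef_pos": TCP position; "eef_rot": TCP orientation; "wrist_force": force on the tool from outside, world axes, zero at the start; "torque": the same for the moment, N m; "opening": opening from 0.0 (shut) to 1.0 (fully open); "grasp_force": force on a finger pad.
Only numpy, scipy, OpenCV 4.12 (cv2) and the standard library are available. Lean on these libraries where they do the work, as an engineer would, in place of code of your own. Each camera call takes 0.05 s, during which the arm holds its last target. There are 200 camera calls.

TASK

The four clay pots on the ware board are to be fired with their lids on. Put each lid on the pot whose mouth it was made for, lowered gently and not dropped, so that its flange is inside the mouth and the lid lies flat and fully down on the rim. Leave the pots standing where they are, and do not push away the needle tool and the loop tool that lie among the lids.

Things in the scene. Friction and masses are not known exactly. Their poses are not given: they have to be found in the camera images.
- casserole_lid_knob (a point): Large round terracotta lid: plate 100 mm across, flange 79 mm tapering to 66 at its foot, round knob 24 mm across, 30 tall; 0.15 kg. The point: middle of the knob, on the axis, z up; knob top 15 mm above it, plate top 13 (by the knob) to 15 mm below, plate 6 mm thick, then a solid flange 13 mm deep; lowest face 34 mm below. Loose, stands on its flange on the table.
- jar_lid_knob (a point): Small round terracotta lid: plate 70 mm across, flange 49 mm tapering to 36 at its foot, round knob 24 mm across, 30 tall; 0.08 kg. The point: middle of the knob, on the axis, z up; knob top 15 mm above it, plate top 13 (by the knob) to 15 mm below, plate 6 mm thick, then a solid flange 13 mm deep; lowest face 34 mm below. Loose, stands on its flange on the table.
- box_lid_knob (a point): Square terracotta lid, sides along x and y: plate 80 mm, flange 59 mm tapering to 46 at its foot, squarish knob 24 mm wide, 30 tall; 0.12 kg. The point: middle of the knob, on the axis, z up; knob top 15 mm above it, plate top 13 (by the knob) to 15 mm below, plate 6 mm thick, then a solid flange 13 mm deep; lowest face 34 mm below. Loose, stands on its flange on the table.
- dish_lid_knob (a point): Oval terracotta lid, long along x: plate 108 x 72 mm, flange 87 x 51 tapering to 74 x 38 at its foot, oval knob 40 (x) x 22 (y) mm, 30 tall, pinch it across y; 0.12 kg. The point: middle of the knob, on the axis, z up; knob top 15 mm above it, plate top 13 (by the knob) to 15 mm below, plate 6 mm thick, then a solid flange 13 mm deep; lowest face 34 mm below. Loose, stands on its flange on the table.
- casserole_mouth (a point): Mouth of the wide round pot, 70 mm tall, 98 mm across at its widest: the point is the centre of the round opening, 84 mm across, at the height of its rim, z up. Seated, its lid's plate rests on this rim, knob point 21 mm above it. Hollow, wall 6.5 mm at the mouth; stands loose on the 18 mm plywood ware board.
- jar_mouth (a point): Mouth of the tall round jar, 88 mm tall, 82 mm across at its belly: the point is the centre of the round opening, 54 mm across, at the height of its rim, z up. Seated, its lid's plate rests on this rim, knob point 21 mm above it. Hollow, wall 6.5 mm at the mouth; stands loose on the 18 mm plywood ware board.
- box_mouth (a point): Mouth of the square pot (rounded corners), 62 mm tall, 77 mm square outside: the point is the centre of the square opening, 64 x 64 mm with sides along x and y, at the height of its rim, z up; its lid fits at any quarter turn. Seated, its lid's plate rests on this rim, knob point 21 mm above it. Hollow, wall 6.5 mm at the mouth; stands loose on the 18 mm plywood ware board.
- dish_mouth (a point): Mouth of the low oval pot, 54 mm tall, 108 x 72 mm outside: the point is the centre of the oval opening, 92 mm long (along x) and 56 mm wide (along y), at the height of its rim, z up; its lid fits either way round. Seated, its lid's plate rests on this rim, knob point 21 mm above it. Hollow, wall 6.5 mm at the mouth; stands loose on the 18 mm plywood ware board.
- needle_tool: Blue needle tool, 164 mm long (along its y), 11 mm thick, lying loose among the lids; origin at the middle of its underside. To be left where it is.
- loop_tool: Loop tool with a wooden handle, 191 mm long (along its y), 15 mm thick, lying loose among the lids; origin at the middle of its underside. To be left where it is.
Things that resemble listed ones, but are neither listed nor needed, are in the scene too. What is shaped like the part that bears box_lid_knob but turquoise is not meant.

How it is judged:
At the end, for the whole second after the job is handed in: Each lid sits on its own pot: centred within 6 mm, knob 16 to 23.5 mm above the rim (21 when seated), tilted under 0.06 rad, at rest and released; each pot upright within 0.06 rad and within 30 mm of its start; needle tool and loop tool within 30 mm of theirs (horizontal distance between casserole_lid_knob and casserole_mouth below 0.006 m and z of casserole_lid_knob in the frame of casserole_mouth between 0.016 and 0.0235 m and angle between each of casserole_lid_knob, casserole_mouth, jar_lid_knob, jar_mouth, box_lid_knob, box_mouth, dish_lid_knob, dish_mouth's own z axis and vertical below 0.06 rad and distance of each of casserole_mouth, jar_mouth, box_mouth, dish_mouth, needle_tool, loop_tool from where it was at the start of the episode below 0.03 m and linear speed of each of casserole_lid, jar_lid, box_lid, dish_lid below 0.02 m/s and contact force between the fingers and casserole_lid below 0.05 N and horizontal distance between jar_lid_knob and jar_mouth below 0.006 m and z of jar_lid_knob in the frame of jar_mouth between 0.016 and 0.0235 m and contact force between the fingers and jar_lid below 0.05 N and horizontal distance between box_lid_knob and box_mouth below 0.006 m and z of box_lid_knob in the frame of box_mouth between 0.016 and 0.0235 m and contact force between the fingers and box_lid below 0.05 N and horizontal distance between dish_lid_knob and dish_mouth below 0.006 m and z of dish_lid_knob in the frame of dish_mouth between 0.016 and 0.0235 m and contact force between the fingers and dish_lid below 0.05 N); the robot touches nothing.
It fails at once if a lid is dropped (free fall of more than about 2 cm) ((contact force between anything else and casserole_lid below 0.02 N and linear speed of casserole_lid above 0.65 m/s) or (contact force between anything else and jar_lid below 0.02 N and linear speed of jar_lid above 0.65 m/s) or (contact force between anything else and box_lid below 0.02 N and linear speed of box_lid above 0.65 m/s) or (contact force between anything else and dish_lid below 0.02 N and linear speed of dish_lid above 0.65 m/s)).
It fails at once if a pot is pushed more than 30 mm from where it stood, or tipped (distance of any of casserole_mouth, jar_mouth, box_mouth, dish_mouth from where it was at the start of the episode above 0.03 m or angle between any of casserole_mouth, jar_mouth, box_mouth, dish_mouth's own z axis and vertical above 0.35 rad).
It fails at once if the needle tool or the loop tool is pushed more than 30 mm away (distance of any of needle_tool, loop_tool from where it was at the start of the episode above 0.03 m).
It also fails if it takes over 109 s, if anything falls off the work surface, if the arm or the gripper's body presses on something with over 40 N, if the wrist force passes 120 N, or if a joint passes its speed limit or range.

## Working session

There is one attempt and no reset: what is moved stays moved. The work goes in short steps, Python scripts to look and compute and a tool call to move; the robot and the scene stay as the last step left them, time stands still between calls to the robot, and variables do not carry over. Pictures are saved under pics/ and viewed, at most 14 in all, crops included, and the job is handed in when it is done.

Besides the shell and the picture viewer there is one more tool, called after "Request:" in YAML: its name, and indented under it one key for each argument. move_arm: Moves the arm, as the interface text tells. Its arguments: {"type":"object","properties":{"series":{"type":"array","items":{"type":"array","items":{"type":"array","items":{"type":"number"}}}}},"required":["series"]}

```bash
ls; mkdir -p pics
python3 - <<'E'
from bench import ctrl,camera,calibration
import cv2,numpy as np
o=ctrl.get_obs();print(o)
for n in("top","scene"):
    p,d=camera(n);cv2.imwrite(f"pics/{n}0.png",p);np.save(f"pics/{n}0.npy",d)
    c=calibration(n);print(n,c)
E
```

```text
pics
{'time_s': 0.0, 'q': array([ 9.13659351e-01,  1.81582620e-01,  1.60798895e+00, -2.38361230e-05,
        1.35381601e+00, -2.06308186e-01]), 'dq': array([ 9.73280056e-04, -3.22635528e-05, -1.97145000e-04,  6.92939330e-04,
        6.18953275e-06, -6.51043274e-04]), 'joint_efforts': array([ 5.91601711e-04, -4.44868934e+01, -3.51339233e+01, -1.36635035e-04,
        8.86003923e-03, -4.07378468e-05]), 'eef_pos': array([0.25018445, 0.51710465, 0.23036999]), 'eef_rot': array([-3.64962530e-04,  2.23507692e-01,  9.74701752e-01, -8.19987311e-04]), 'wrist_force': array([ 0.07582754, -0.35317732, -0.18693953]), 'torque': array([0.06499878, 0.00329675, 0.04030596]), 'grasp_force': 0.0, 'opening': 1.0018459083192768}
top {'intrinsics': array([[480.64577089,   0.        , 282.08465858],
       [  0.        , 480.64577089, 215.54844747],
       [  0.        ,   0.        ,   1.        ]]), 'rvec': array([ 2.16260938, -2.14313942,  0.1523283 ]), 'tvec': array([0.15266444, 0.52842996, 1.39825919])}
scene {'intrinsics': array([[410.50878437,   0.        , 279.97321842],
       [  0.        , 410.50878437, 209.37580764],
       [  0.        ,   0.        ,   1.        ]]), 'rvec': array([ 2.33453083, -0.62235389,  0.23678455]), 'tvec': array([-0.3607473 ,  0.36996394,  0.86326725])}
```

View pics/top0.png

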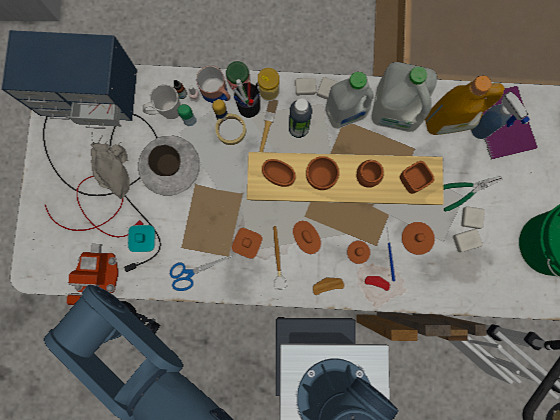

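View pics/scene0.png

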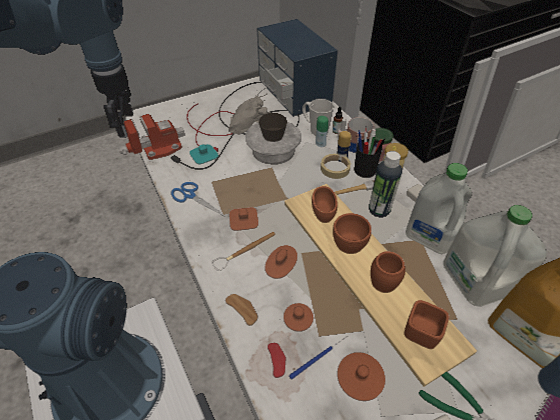

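The top view shows the pots left to right: dish (278,172), casserole (322,172), jar (370,173), box (416,177). The lids are box (247,242), dish (307,237), jar (358,251) and casserole (418,238). The turquoise square lid at (141,238) is the look-alike, and the tools are at (279,258) and (392,262).

```bash
cat > h.py <<'E'
from bench import ctrl,camera,calibration,order,outline_of
import cv2,numpy as np
def cloud(n,d,c):
    K=c["intrinsics"];R=cv2.Rodrigues(c["rvec"])[0];t=np.ravel(c["tvec"])
    v,u=np.mgrid[:420,:560]
    P=np.stack([(u-K[0,2])/K[0,0]*d,(v-K[1,2])/K[1,1]*d,d],-1)
    W=(P-t)@R
    W[d==0]=np.nan
    return W
def ell(xy):
    (c,s,a)=cv2.minAreaRect((xy*1000).astype(np.float32)); return np.round(c,1),np.round(s,1),round(a,1)
def look(n):
    c=calibration(n);p,d=camera(n);return p,d,cloud(n,d,c),c
E
python3 - <<'E'
from h import *
p,d,W,c=look("top")
for t in["casserole_lid_knob","jar_lid_knob","box_lid_knob","dish_lid_knob","casserole_mouth","jar_mouth","box_mouth","dish_mouth","needle_tool","loop_tool"]:
    for r in outline_of(t,"top")[:3]:
        X=W[r["region"]];X=X[~np.isnan(X[:,2])]
        if len(X)<5: continue
        z=X[:,2];q=np.percentile(z,[5,50,97])
        s=X[z>q[2]-.008] if 'tool' not in t else X
        print(t,round(r["conf"],2),np.round(r["bbox"]),'z',np.round(q*1000),'all',ell(X[:,:2]),'top',ell(s[:,:2]),len(s))
E
```

```text
jar_lid_knob 0.84 [359. 254.  20.  17.] z [15. 20. 50.] all (array([422.6, -72. ]), array([67.7, 65.3]), 43.9) top (array([422.7, -71.9]), array([23.5, 22.7]), 28.4) 58
box_lid_knob 0.93 [247. 244.  28.  29.] z [15. 21. 49.] all (array([447. , 261.5]), array([77.5, 78.4]), 67.5) top (array([447. , 261.8]), array([23.9, 24.4]), 70.8) 68
box_lid_knob 0.55 [142. 239.  23.  30.] z [15. 20. 49.] all (array([460.5, 581.9]), array([84.3, 86.7]), 0.4) top (array([457.6, 577.6]), array([23.2, 24.8]), 6.4) 66
dish_lid_knob 0.57 [306. 238.  32.  32.] z [15. 21. 50.] all (array([468.4,  81.6]), array([107.8,  72.5]), 34.1) top (array([465.7,  83. ]), array([38.9, 21.9]), 33.0) 82
casserole_mouth 0.97 [324. 174.  28.  35.] z [23. 42. 91.] all (array([649.7,  43.5]), array([98.7, 94.3]), 65.0) top (array([649.3,  40.9]), array([96.1, 90.9]), 0.3) 190
casserole_mouth 0.2 [307. 238.  29.  33.] z [15. 21. 50.] all (array([467.,  83.]), array([108.7,  73. ]), 22.7) top (array([465.7,  83. ]), array([38.9, 21.9]), 33.0) 87
jar_mouth 0.92 [372. 176.  29.  30.] z [ 24.  83. 109.] all (array([648.9, -95.9
[... 245 characters left out ...]
78.2]), 32.3) 198
dish_mouth 0.43 [324. 175.  30.  30.] z [23. 45. 91.] all (array([648.3,  41.2]), array([95.8, 94.1]), 59.9) top (array([648.5,  40.7]), array([95.1, 93. ]), 60.7) 202
needle_tool 0.68 [393. 263.  11.  39.] z [ 2.  7. 13.] all (array([ 394.9, -172.3]), array([111.6,  11.1]), 5.3) top (array([ 394.9, -172.3]), array([111.6,  11.1]), 5.3) 113
loop_tool 0.75 [276. 250.   5.  50.] z [ 6. 12. 19.] all (array([424.9, 171.5]), array([147.8,  13.5]), 4.7) top (array([424.9, 171.5]), array([147.8,  13.5]), 4.7) 184
loop_tool 0.22 [278. 173.  34.  27.] z [23. 39. 75.] all (array([651.7, 169.2]), array([104.4,  68.9]), 65.1) top (array([651.7, 169.2]), array([104.4,  68.9]), 65.1) 708
```

Run:
```python
from h import *
p,d,W,c=look("top")
g=lambda x,y,r,z0,z1:W[(np.hypot(W[...,0]-x,W[...,1]-y)<r)&(W[...,2]>z0)&(W[...,2]<z1)]
for n,x,y,r,z0,z1 in[("cass rim",.649,.041,.06,.08,.1),("jar rim",.649,-.099,.05,.098,.12),("box rim",.644,-.242,.07,.074,.1),("dish rim",.652,.169,.065,.066,.09),("dish lid plate",.466,.083,.065,.013,.03),("dish knob",.466,.083,.04,.038,.06),("cass knob",.46,-.24,.06,.038,.06),("cass plate",.46,-.24,.08,.01,.03),("jar knob",.4227,-.072,.03,.038,.06),("box knob",.447,.262,.03,.038,.06),("box plate",.447,.262,.07,.012,.03)]:
    X=g(x,y,r,z0,z1);print(n,len(X),X.mean(0).round(4),ell(X[:,:2]),np.percentile(X[:,2],[50,95]).round(4))
    if len(X)>5:
        xy=X[:,:2]-X[:,:2].mean(0);w,v=np.linalg.eigh(xy.T@xy);print('   long axis deg',np.degrees(np.arctan2(v[1,1],v[0,1])).round(1))
big=cv2.resize(p[150:300,220:460],None,fx=3,fy=3,interpolation=cv2.INTER_CUBIC);cv2.imwrite("pics/crop.png",big)
```

```text
cass rim 237 [0.6488 0.0401 0.0868] (array([648.5,  40.5]), array([95.1, 95.6]), 43.3) [0.0868 0.0925]
   long axis deg 161.2
jar rim 185 [ 0.6483 -0.0986  0.1049] (array([649.6, -98.4]), array([67.2, 65.4]), 45.3) [0.1052 0.1097]
   long axis deg -170.3
box rim 209 [ 0.6423 -0.2399  0.0795] (array([ 643.6, -241.6]), array([76.9, 77.1]), 31.9) [0.0796 0.0845]
   long axis deg 121.6
dish rim 197 [0.6522 0.1688 0.0714] (array([652. , 168.3]), array([103.7,  67.6]), 65.3) [0.0712 0.0764]
   long axis deg 61.2
dish lid plate 591 [0.4656 0.0833 0.0202] (array([465.7,  82.9]), array([106.4,  70.3]), 31.7) [0.0203 0.0253]
   long axis deg -149.0
dish knob 91 [0.4655 0.0827 0.0471] (array([466.2,  82.9]), array([37.3, 23.7]), 46.7) [0.0471 0.0536]
   long axis deg -149.3
cass knob 58 [ 0.466  -0.2509  0.0468] (array([ 466.2, -251.7]), array([22.9, 22.3]), 43.2) [0.0465 0.0523]
   long axis deg -176.3
cass plate 807 [ 0.4653 -0.2501  0.02  ] (array([ 466.3, -233.6]), array([133.9,  97.6]), 87.9) [0.0202 0.0252]
   long axis deg 111.1
jar knob 59 [ 0.4226 -0.0719  0.0471] (array([422.8, -72.2]), array([23.4, 22.8]), 26.4) [0.0474 0.0525]
   long axis deg -173.9
box knob 69 [0.446  0.2614 0.0476] (array([446.3, 261.3]), array([23.4, 24.9]), 64.4) [0.0476 0.0535]
   long axis deg 121.9
box plate 601 [0.4459 0.2613 0.0201] (array([446.5, 262.1]), array([80. , 79.2]), 68.4) [0.0201 0.0253]
   long axis deg -155.5
```

View pics/crop.png

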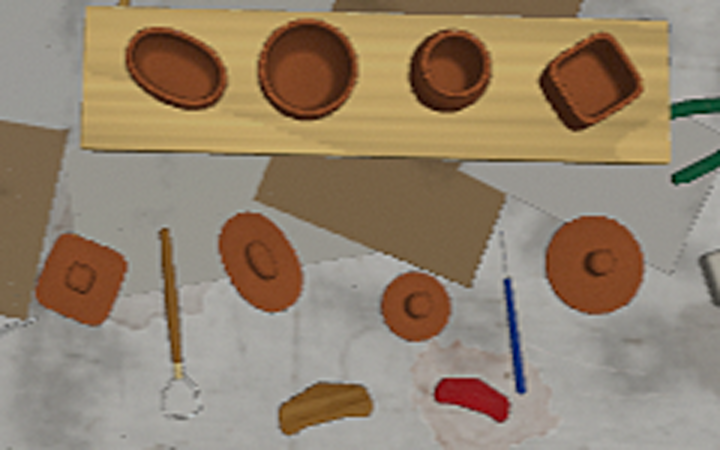

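```bash
cat >> h.py <<'E'
from scipy.spatial.transform import Rotation as Ro
def go(x,y,z,yaw):
    o=ctrl.get_obs();w,a,b,c=o["eef_rot"];R=Ro.from_quat([a,b,c,w]).as_matrix()
    s=R.T@(np.array([x,y,z])-o["eef_pos"])*1000
    cur=np.degrees(np.arctan2(R[1,1],R[0,1]));dt=(cur-yaw+180)%360-180
    print("t",o["time_s"].round(2),"pos",o["eef_pos"].round(4),"yaw",cur.round(1),"open",round(o["opening"],3),"F",o["wrist_force"].round(1),"| shift",s.round(1),"turn",np.radians(dt).round(3),"rows",(np.linalg.norm(s)/41.7).round(1),(abs(dt)/7.16).round(1))
E
python3 -c "
from h import *
go(.446,.2613,.14,68)"
```

```text
Traceback (most recent call last):
  File "h.py", line 19, in go
    print("t",o["time_s"].round(2),"pos",o["eef_pos"].round(4),"yaw",cur.round(1),"open",round(o["opening"],3),"F",o["wrist_force"].round(1),"| shift",s.round(1),"turn",np.radians(dt).round(3),"rows",(np.linalg.norm(s)/41.7).round(1),(abs(dt)/7.16).round(1))
              ^^^^^^^^^^^^^^^^^
AttributeError: 'float' object has no attribute 'round'
```

```bash
sed -i 's/o\["time_s"\].round(2)/round(o["time_s"],2)/' h.py
python3 -c "
from h import *
go(.446,.2613,.14,68)"
```

```text
t 0.7 pos [0.2505 0.5176 0.2313] yaw 64.2 open 1.0 F [-0.7 -0.8 -0.6] | shift [-287.6 -145.5   91.3] turn -0.067 rows 8.0 0.5
```

Request:
move_arm:
  series:
    - [[0.6, -288, -145, 91, -0.067], [0.6, -288, -145, 91, -0.067], [0.6, -288, -145, 91, -0.067], [0.6, -288, -145, 91, -0.067], [0.6, -288, -145, 91, -0.067], [0.6, -288, -145, 91, -0.067], [0.6, -288, -145, 91, -0.067], [0.6, -288, -145, 91, -0.067], [0.6, -288, -145, 91, -0.067], [0.6, -288, -145, 91, -0.067]]

```text
time_s: 1.53
eef_pos: [0.4474, 0.2596, 0.1397]
eef_rot: [-0.001, 0.193, 0.981, -0.0]
wrist_force: [0.2, 0.1, 0.4]
opening: 0.599
grasp_force: 0.0
```

```bash
cat >> h.py <<'E'
def near(W,x,y,r,z0,z1):
    X=W[(np.hypot(W[...,0]-x,W[...,1]-y)<r)&(W[...,2]>z0)&(W[...,2]<z1)]
    if len(X)<5: print("none",len(X));return
    xy=X[:,:2]-X[:,:2].mean(0);w,v=np.linalg.eigh(xy.T@xy)
    print(len(X),X.mean(0).round(4),ell(X[:,:2]),"pca",np.degrees(np.arctan2(v[1,1],v[0,1])).round(1))
E
python3 - <<'E'
from h import *
p,d,W,c=look("wrist");cv2.imwrite("pics/w1.png",p)
near(W,.446,.262,.03,.038,.06);near(W,.446,.262,.06,.012,.03)
go(.446,.2613,.022,68)
E
```

```text
907 [0.4445 0.2633 0.0475] (array([446.2, 262.6]), array([24.3, 25.2]), 67.3) pca 156.6
6580 [0.4429 0.264  0.0206] (array([446.2, 262.8]), array([80. , 79.7]), 68.0) pca 76.8
t 1.58 pos [0.4468 0.261  0.1401] yaw 67.9 open 0.6 F [-1.1  0.4 -0.4] | shift [  0.7   0.  118.1] turn -0.002 rows 2.8 0.0
```

View pics/w1.png

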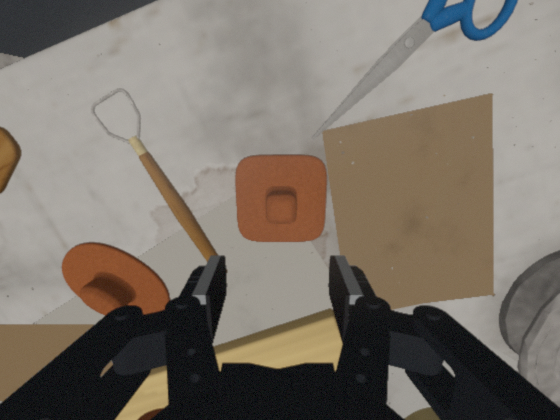

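The wrist view shows the terracotta square lid at (281,200), square to the fingers and agreeing with the top camera to about 1 mm. I'm going down to grasp it.

Request:
move_arm:
  series:
    - [[0.6, 0, 0, 35, 0], [0.6, 0, 0.5, 70, 0], [0.6, 0, 0.5, 100, 0], [0.6, 0, 0.5, 112, 0], [0.6, 0, 0.5, 118, 0], [0.6, 0, 0.5, 118, 0], [0.0, 0, 0.5, 118, 0], [0.0, 0, 0.5, 118, 0], [0.0, 0, 0.5, 118, 0], [0.0, 0, 0.5, 118, 0]]

```text
time_s: 2.42
eef_pos: [0.4485, 0.2628, 0.0245]
eef_rot: [0.002, 0.191, 0.982, 0.001]
wrist_force: [-0.5, 1.2, 7.3]
opening: 0.263
grasp_force: 59.8
```

Run:
```python
from h import *
print(ctrl.get_obs()["grasp_force"]);go(.446,.262,.2,68)
```

```text
59.83674947172403
t 2.42 pos [0.4485 0.2628 0.0245] yaw 68.0 open 0.263 F [-0.5  1.2  7.3] | shift [   1.5   -1.2 -175.6] turn 0.0 rows 4.2 0.0
```

Run:
```python
from h import *
go(.53,.06,.2,50)
```

```text
t 2.42 pos [0.4485 0.2628 0.0245] yaw 68.0 open 0.263 F [-0.5  1.2  7.3] | shift [-152.  -157.1 -175.5] turn 0.314 rows 6.7 2.5
```

Request:
move_arm:
  series:
    - [[0, 0, 0, -15, 0], [0, 0, 0, -55, 0], [0, 0, 0, -95, 0], [0, 0, 0, -130, 0], [0, -20, -20, -155, 0.05], [0, -45, -46, -175, 0.1], [0, -72, -74, -175, 0.15], [0, -99, -102, -175, 0.2], [0, -126, -130, -175, 0.25], [0, -152, -157, -175, 0.31]]

```text
time_s: 3.25
eef_pos: [0.5294, 0.0576, 0.1985]
eef_rot: [0.001, 0.341, 0.94, 0.0]
wrist_force: [1.1, -0.2, -2.4]
opening: 0.269
grasp_force: 59.3
```

Run:
```python
from h import *
go(.6435,-.2415,.2,32)
```

```text
t 3.25 pos [0.5294 0.0576 0.1985] yaw 50.1 open 0.269 F [ 1.1 -0.2 -2.4] | shift [-279.4 -156.3   -1.3] turn 0.316 rows 7.7 2.5
```

Request:
move_arm:
  series:
    - [[0, -32, -18, 0, 0.04], [0, -64, -36, 0, 0.08], [0, -96, -54, 0, 0.12], [0, -130, -73, 0, 0.16], [0, -164, -92, 0, 0.2], [0, -198, -111, 0, 0.24], [0, -230, -129, 0, 0.28], [0, -260, -146, 0, 0.316], [0, -279, -156, 0, 0.316], [0, -279, -156, 0, 0.316]]

```text
time_s: 4.08
eef_pos: [0.6442, -0.244, 0.1976]
eef_rot: [0.001, 0.486, 0.874, -0.001]
wrist_force: [-1.3, 0.2, -1.0]
opening: 0.26
grasp_force: 59.3
```

Run:
```python
from h import *
p,d,W,c=look("wrist");cv2.imwrite("pics/w2.png",p)
near(W,.6435,-.2415,.065,.072,.1)
go(.6435,-.2415,.11,32)
p,d,W,c=look("wrist");cv2.imwrite("pics/w2.png",p)
near(W,.6435,-.2415,.065,.072,.1)
go(.6435,-.2415,.11,32)
```

```text
1034 [ 0.6275 -0.2158  0.0794] (array([ 630.6, -219.9]), array([76.3, 26.9]), 30.8) pca -148.6
t 4.13 pos [ 0.6436 -0.2413  0.1973] yaw 32.0 open 0.259 F [-0.3  1.2 -1. ] | shift [-0.1 -0.2 87.3] turn -0.001 rows 2.1 0.0
996 [ 0.6271 -0.215   0.0793] (array([ 629.8, -218.8]), array([76.2, 23.8]), 31.3) pca -148.3
t 4.18 pos [ 0.6433 -0.2395  0.1972] yaw 32.1 open 0.259 F [-0.5  0.6 -1.2] | shift [-1.9 -0.9 87.2] turn 0.001 rows 2.1 0.0
```

View pics/w2.png

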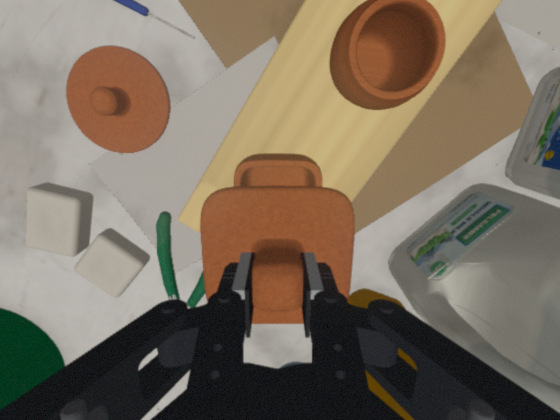

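Request:
move_arm:
  series:
    - [[0, 0, 0, 30, 0], [0, 0, 0, 60, 0], [0, 0, 0, 80, 0], [0, 0, 0, 88, 0], [0, 0, 0, 92, 0], [0, 0, 0, 95, 0], [0, 0, 0, 98, 0], [0, 0, 0, 101, 0], [0, 0, 0, 103, 0], [0, 0, 0, 103, 0]]

```text
time_s: 5.02
eef_pos: [0.6438, -0.2389, 0.0946]
eef_rot: [0.0, 0.484, 0.875, -0.0]
wrist_force: [-0.7, 0.2, -1.8]
opening: 0.265
grasp_force: 59.3
```

Run:
```python
from h import *
go(.6435,-.2415,.0915,32)
```

```text
t 5.02 pos [ 0.6438 -0.2389  0.0946] yaw 32.1 open 0.265 F [-0.7  0.2 -1.8] | shift [-2.  -1.7  3.2] turn 0.003 rows 0.1 0.0
```

Request:
move_arm:
  series:
    - [[0, 0, 0, 1, 0], [0, 0, 0, 2, 0], [0, 0, 0, 3, 0], [0, 0, 0, 3.5, 0], [0, 0, 0, 4, 0], [0, 0, 0, 4, 0], [0, 0, 0, 4, 0], [0, 0, 0, 4, 0], [0, 0, 0, 4, 0], [0, 0, 0, 4, 0]]

```text
time_s: 5.85
eef_pos: [0.6441, -0.2393, 0.0915]
eef_rot: [0.001, 0.484, 0.875, -0.0]
wrist_force: [-1.8, -0.7, 5.3]
opening: 0.26
grasp_force: 60.1
```

Request:
move_arm:
  series:
    - [[0.35, 0, 0, 0, 0], [0.6, 0, 0, 0, 0], [0.6, 0, 0, 0, 0], [0.6, 0, 0, 0, 0], [0.6, 0, 0, -5, 0], [0.6, 0, 0, -25, 0], [0.6, 0, 0, -50, 0], [0.6, 0, 0, -85, 0], [0.6, 0, 0, -110, 0], [0.6, 0, 0, -110, 0]]

```text
time_s: 6.68
eef_pos: [0.6469, -0.2405, 0.2084]
eef_rot: [0.006, 0.484, 0.875, -0.0]
wrist_force: [0.6, -0.0, 0.9]
opening: 0.603
grasp_force: 0.0
```

Run:
```python
from h import *
p,d,W,c=look("top")
near(W,.6435,-.2415,.04,.106,.125)
near(W,.6435,-.2415,.065,.07,.1)
for a in [(.466,.083,.04,.038,.06),(.6485,.0405,.06,.08,.1),(.649,-.0985,.05,.098,.12),(.652,.1685,.065,.066,.09)]:near(W,*a)
go(.4655,.083,.14,-59)
```

```text
25 [ 0.6454 -0.2311  0.1132] (array([ 646.3, -230.8]), array([10. , 22.4]), 61.1) pca 151.1
345 [ 0.6506 -0.2212  0.0869] (array([ 649.6, -219.2]), array([55.7, 97.8]), 71.3) pca 154.5
90 [0.4653 0.0826 0.0474] (array([466.4,  82.5]), array([38.5, 22.8]), 39.9) pca -149.2
240 [0.6488 0.0393 0.0867] (array([649.5,  39.9]), array([94.7, 96.3]), 24.1) pca 159.7
189 [ 0.6466 -0.0968  0.1044] (array([648.7, -97.3]), array([67.2, 68.2]), 36.8) pca 144.9
196 [0.6509 0.1684 0.0716] (array([651.4, 169.7]), array([103.4,  69. ]), 62.0) pca 63.1
t 6.73 pos [ 0.6458 -0.2399  0.2053] yaw 32.2 open 0.601 F [-0.1  0.  -0.5] | shift [369.8  18.9  62.7] turn 1.591 rows 9.0 12.7
```

Request:
move_arm:
  series:
    - [[0.6, 30, 2, 0, 0.12], [0.6, 70, 4, 0, 0.24], [0.6, 110, 6, 0, 0.36], [0.6, 150, 8, 0, 0.48], [0.6, 190, 10, 0, 0.6], [0.6, 230, 12, 0, 0.72], [0.6, 270, 14, 10, 0.84], [0.6, 310, 16, 25, 0.96], [0.6, 345, 18, 40, 1.08], [0.6, 370, 19, 55, 1.2]]

```text
time_s: 7.57
eef_pos: [0.4601, 0.0871, 0.1437]
eef_rot: [-0.001, 0.894, 0.447, -0.001]
wrist_force: [0.5, 0.3, 0.5]
opening: 0.6
grasp_force: 0.0
```

Run:
```python
from h import *
p,d,W,c=look("wrist")
near(W,.466,.083,.04,.038,.06);near(W,.466,.083,.065,.012,.03)
go(.4655,.083,.025,-59)
```

```text
1141 [0.4674 0.0847 0.0479] (array([466.2,  83.2]), array([40.4, 22.6]), 31.9) pca -148.2
6405 [0.4692 0.0864 0.0207] (array([466.1,  83. ]), array([107.4,  71.6]), 29.6) pca -149.5
t 7.62 pos [0.456  0.0897 0.1403] yaw -37.4 open 0.596 F [-4.   3.3 -3.4] | shift [  0.9  12.6 115.2] turn 0.377 rows 2.8 3.0
```

Request:
move_arm:
  series:
    - [[0.6, 0, 0, 0, 0.12], [0.6, 0, 0, 0, 0.24], [0.6, 0, 0, 0, 0.36], [0.6, 0, 0, 20, 0.38], [0.6, 0, 0, 40, 0.38], [0.6, 0, 0, 50, 0.38], [0.6, 0, 0, 60, 0.38], [0.6, 0, 0, 60, 0.38], [0.6, 0, 0, 60, 0.38], [0.6, 0, 0, 60, 0.38]]

```text
time_s: 8.45
eef_pos: [0.4635, 0.0845, 0.0859]
eef_rot: [0.0, 0.962, 0.272, 0.0]
wrist_force: [-0.4, 1.4, -0.0]
opening: 0.601
grasp_force: 0.0
```

Run:
```python
from h import *
for i in range(3):
    p,d,W,c=look("wrist")
    go(.466,.083,.0245,-59)
```

```text
t 8.5 pos [0.4636 0.0845 0.0861] yaw -58.4 open 0.6 F [-0.2  0.6  0.2] | shift [ 1.1  2.5 61.6] turn 0.011 rows 1.5 0.1
t 8.55 pos [0.4637 0.0845 0.0862] yaw -58.4 open 0.597 F [ 0.2  1.1 -0. ] | shift [ 1.1  2.5 61.7] turn 0.011 rows 1.5 0.1
t 8.6 pos [0.4637 0.0846 0.0862] yaw -58.4 open 0.6 F [0.4 0.3 0.7] | shift [ 1.1  2.5 61.7] turn 0.011 rows 1.5 0.1
```

Request:
move_arm:
  series:
    - [[0.6, 1, 2.5, 20, 0], [0.6, 1, 2.5, 40, 0], [0.6, 1, 2.5, 55, 0], [0.6, 1, 2.5, 61.5, 0], [0.6, 1, 2.5, 61.5, 0], [0.0, 1, 2.5, 61.5, 0], [0.0, 1, 2.5, 61.5, 0], [0.0, 1, 2.5, 61.5, 0], [0.0, 1, 2.5, 61.5, 0], [0.0, 1, 2.5, 61.5, 0]]

```text
time_s: 9.43
eef_pos: [0.4662, 0.083, 0.0251]
eef_rot: [0.0, 0.962, 0.272, 0.001]
wrist_force: [-1.1, 0.1, 6.8]
opening: 0.235
grasp_force: 59.4
```

Run:
```python
from h import *
go(.466,.083,.19,-59)
go(.652,.169,.19,-27.5)
```

```text
t 9.43 pos [0.4662 0.083  0.0251] yaw -58.4 open 0.235 F [-1.1  0.1  6.8] | shift [ 1.000e-01  1.000e-01 -1.649e+02] turn 0.011 rows 4.0 0.1
t 9.43 pos [0.4662 0.083  0.0251] yaw -58.4 open 0.235 F [-1.1  0.1  6.8] | shift [ 203.6   24.4 -164.5] turn -0.539 rows 6.3 4.3
```

Request:
move_arm:
  series:
    - [[0, 0, 0, -15, 0], [0, 0, 0, -55, 0], [0, 0, 0, -95, 0], [0, 0, 0, -130, -0.05], [0, 25, 3, -155, -0.15], [0, 60, 7, -165, -0.25], [0, 98, 12, -165, -0.35], [0, 135, 16, -165, -0.45], [0, 172, 20, -165, -0.55], [0, 203, 24, -165, -0.55]]

```text
time_s: 10.27
eef_pos: [0.6522, 0.1702, 0.1888]
eef_rot: [0.0, 0.851, 0.526, 0.0]
wrist_force: [0.6, 0.1, -1.2]
opening: 0.236
grasp_force: 59.1
```

Request:
move_arm:
  series:
    - [[0, 0, 0, 0, 0], [0, 0, 0, 10, 0], [0, 0, 0, 20, 0], [0, 0, 0, 30, 0], [0, 0, 0, 40, 0], [0, 0, 0, 40, 0], [0, 0, 0, 40, 0], [0, 0, 0, 40, 0], [0, 0, 0, 40, 0], [0, 0, 0, 40, 0]]

```text
time_s: 11.1
eef_pos: [0.651, 0.169, 0.1498]
eef_rot: [0.0, 0.852, 0.523, 0.001]
wrist_force: [0.0, -0.0, -0.7]
opening: 0.237
grasp_force: 59.2
```

Run:
```python
from h import *
p,d,W,c=look("wrist");cv2.imwrite("pics/w3.png",p)
near(W,.652,.169,.065,.064,.09)
go(.652,.169,.0834,-27)
```

```text
808 [0.6745 0.2093 0.0709] (array([673.5, 206. ]), array([21.5, 58.6]), 59.3) pca 149.8
t 11.15 pos [0.6509 0.169  0.1496] yaw -26.9 open 0.239 F [-0.3 -0.6 -1.4] | shift [ 0.5  0.9 66.2] turn 0.002 rows 1.6 0.0
```

View pics/w3.png

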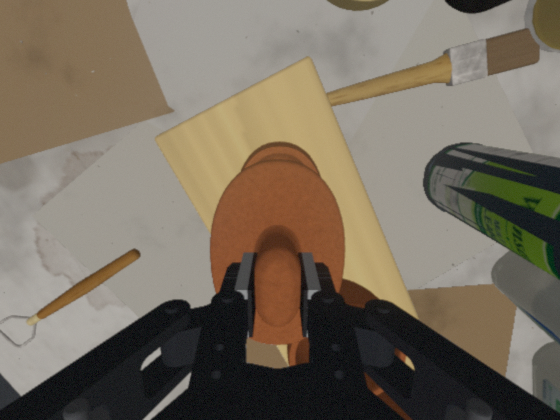

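The visible pot end at (281,143) lies symmetric about the lid axis (277). Position and angle agree within 1 mm and 1–2°, so I'm lowering.

Request:
move_arm:
  series:
    - [[0, 0.5, 0.9, 20, 0.02], [0, 0.5, 0.9, 40, 0.02], [0, 0.5, 0.9, 48, 0.02], [0, 0.5, 0.9, 52, 0.02], [0, 0.5, 0.9, 55, 0.02], [0, 0.5, 0.9, 58, 0.02], [0, 0.5, 0.9, 61, 0.02], [0, 0.5, 0.9, 64, 0.02], [0, 0.5, 0.9, 66, 0.02], [0, 0.5, 0.9, 66, 0.02]]

```text
time_s: 11.98
eef_pos: [0.6523, 0.169, 0.0842]
eef_rot: [0.0, 0.857, 0.515, 0.001]
wrist_force: [-1.5, -0.4, 4.2]
opening: 0.241
grasp_force: 59.8
```

Run:
```python
from h import *
go(.652,.169,.084,-28)
```

```text
t 11.98 pos [0.6523 0.169  0.0842] yaw -28.0 open 0.241 F [-1.5 -0.4  4.2] | shift [-0.2 -0.2  0.2] turn -0.0 rows 0.0 0.0
```

Contact came at the expected height, so I'm releasing and rising.

Request:
move_arm:
  series:
    - [[0.35, 0, 0, 0, 0], [0.6, 0, 0, 0, 0], [0.6, 0, 0, 0, 0], [0.6, 0, 0, 0, 0], [0.6, 0, 0, -5, 0], [0.6, 0, 0, -25, 0], [0.6, 0, 0, -50, 0], [0.6, 0, 0, -85, 0], [0.6, 0, 0, -110, 0], [0.6, 0, 0, -110, 0]]

```text
time_s: 12.82
eef_pos: [0.6553, 0.1695, 0.2008]
eef_rot: [0.003, 0.857, 0.515, 0.005]
wrist_force: [0.7, 0.3, 1.8]
opening: 0.601
grasp_force: 0.0
```

Run:
```python
from h import *
p,d,W,c=look("top")
near(W,.6435,-.2415,.03,.106,.125)
near(W,.6435,-.2415,.065,.07,.1)
near(W,.649,-.0985,.05,.098,.12)
go(.4227,-.072,.14,-28)
```

```text
72 [ 0.6421 -0.2376  0.114 ] (array([ 643.2, -238.8]), array([23.6, 26.6]), 33.9) pca 105.5
624 [ 0.6419 -0.237   0.0871] (array([ 643.1, -238.1]), array([80.3, 81.6]), 34.8) pca 154.0
195 [ 0.6468 -0.0981  0.104 ] (array([648.8, -99. ]), array([69.3, 66.7]), 43.8) pca -151.8
t 12.87 pos [0.654  0.1693 0.1977] yaw -28.0 open 0.602 F [-0.2  0.1 -0.7] | shift [-321.9  -91.3   55.7] turn -0.0 rows 8.1 0.0
```

Request:
move_arm:
  series:
    - [[0.6, -30, -9, 0, 0], [0.6, -68, -19, 0, 0], [0.6, -106, -30, 0, 0], [0.6, -144, -41, 0, 0], [0.6, -182, -52, 10, 0], [0.6, -220, -62, 25, 0], [0.6, -258, -73, 40, 0], [0.6, -290, -82, 50, 0], [0.6, -312, -89, 56, 0], [0.6, -322, -91, 56, 0]]

```text
time_s: 13.7
eef_pos: [0.4161, -0.073, 0.1343]
eef_rot: [-0.002, 0.858, 0.514, -0.002]
wrist_force: [0.2, 0.4, 0.0]
opening: 0.596
grasp_force: 0.0
```

Request:
move_arm:
  series:
    - [[0.6, 0, 0, 10, 0], [0.6, 0, 0, 25, 0], [0.6, 0, 0, 40, 0], [0.6, 0, 0, 50, 0], [0.6, 0, 0, 50, 0], [0.6, 0, 0, 50, 0], [0.6, 0, 0, 50, 0], [0.6, 0, 0, 50, 0], [0.6, 0, 0, 50, 0], [0.6, 0, 0, 50, 0]]

```text
time_s: 14.53
eef_pos: [0.4204, -0.0726, 0.0874]
eef_rot: [0.001, 0.857, 0.515, 0.0]
wrist_force: [-0.0, 0.4, -0.6]
opening: 0.598
grasp_force: 0.0
```

Run:
```python
from h import *
p,d,W,c=look("wrist")
near(W,.4227,-.072,.03,.038,.06);near(W,.4227,-.072,.045,.012,.03)
go(.4227,-.072,.025,-28)
```

```text
1195 [ 0.4236 -0.0701  0.0475] (array([422.7, -71.8]), array([24.3, 24.5]), 84.0) pca 60.7
5698 [ 0.4246 -0.0683  0.0206] (array([422.8, -72. ]), array([69.3, 68.9]), 60.3) pca 153.7
t 14.58 pos [ 0.4203 -0.0726  0.0873] yaw -28.0 open 0.599 F [-0.3  0.1  0.4] | shift [ 1.7  1.8 62.3] turn -0.0 rows 1.5 0.0
```

Request:
move_arm:
  series:
    - [[0.6, 1.7, 1.8, 20, 0], [0.6, 1.7, 1.8, 40, 0], [0.6, 1.7, 1.8, 55, 0], [0.6, 1.7, 1.8, 62, 0], [0.6, 1.7, 1.8, 62, 0], [0.0, 1.7, 1.8, 62, 0], [0.0, 1.7, 1.8, 62, 0], [0.0, 1.7, 1.8, 62, 0], [0.0, 1.7, 1.8, 62, 0], [0.0, 1.7, 1.8, 62, 0]]

```text
time_s: 15.42
eef_pos: [0.4232, -0.0723, 0.0259]
eef_rot: [0.001, 0.857, 0.515, 0.001]
wrist_force: [-0.8, 1.2, 7.9]
opening: 0.26
grasp_force: 59.1
```

Run:
```python
from h import *
go(.649,-.0985,.2,-28)
```

```text
t 15.42 pos [ 0.4232 -0.0723  0.0259] yaw -28.0 open 0.26 F [-0.8  1.2  7.9] | shift [  82.9  212.  -173.7] turn -0.0 rows 6.9 0.0
```

Request:
move_arm:
  series:
    - [[0, 0, 0, -15, 0], [0, 0, 0, -55, 0], [0, 0, 0, -95, 0], [0, 0, 0, -130, 0], [0, 8, 20, -160, 0], [0, 20, 52, -172, 0], [0, 34, 87, -172, 0], [0, 48, 122, -172, 0], [0, 62, 158, -172, 0], [0, 76, 194, -172, 0]]

```text
time_s: 16.25
eef_pos: [0.6309, -0.0959, 0.197]
eef_rot: [0.0, 0.857, 0.515, 0.0]
wrist_force: [0.0, 0.6, -0.4]
opening: 0.255
grasp_force: 59.1
```

Request:
move_arm:
  series:
    - [[0, 7, 18, 0, 0], [0, 7, 18, 0, 0], [0, 7, 18, 0, 0], [0, 7, 18, 10, 0], [0, 7, 18, 20, 0], [0, 7, 18, 30, 0], [0, 7, 18, 30, 0], [0, 7, 18, 30, 0], [0, 7, 18, 30, 0], [0, 7, 18, 30, 0]]

```text
time_s: 17.08
eef_pos: [0.6488, -0.0983, 0.1675]
eef_rot: [0.0, 0.857, 0.515, 0.0]
wrist_force: [0.4, -0.1, 0.6]
opening: 0.256
grasp_force: 59.2
```

Run:
```python
from h import *
p,d,W,c=look("wrist");cv2.imwrite("pics/w4.png",p)
near(W,.649,-.0985,.05,.096,.12)
X=W[(np.hypot(W[...,0]-.649,W[...,1]+.0985)<.05)&(W[...,2]>.096)&(W[...,2]<.115)][:,:2]
h=cv2.convexHull((X*1000).astype(np.float32))[:,0]
# fit circle of radius 33.5 to outer points (on far side from hand)
from scipy.optimize import least_squares
u=np.array([np.cos(np.radians(62)),np.sin(np.radians(62))]);H=h[(h-[649,-98.5])@u>20];
r=least_squares(lambda q:np.hypot(*(H-q).T)-33.5,[649,-98.5],loss='soft_l1');print(len(H),r.x.round(1),r.fun.round(1))
go(.649,-.0985,.119,-28)
```

```text
1517 [ 0.6628 -0.0779  0.1034] (array([660.6, -82.5]), array([31.9, 69.8]), 58.7) pca 149.1
13 [651.5 -97.1] [ 0.7  0.6  0.2 -0.4 -0.2 -0.3 -0.4 -0.2 -0.1 -0.4  0.1  0.7  0.9]
t 17.13 pos [ 0.6488 -0.0983  0.1676] yaw -28.0 open 0.256 F [ 0.   0.7 -1.2] | shift [-0.1  0.2 48.6] turn -0.0 rows 1.2 0.0
```

View pics/w4.png

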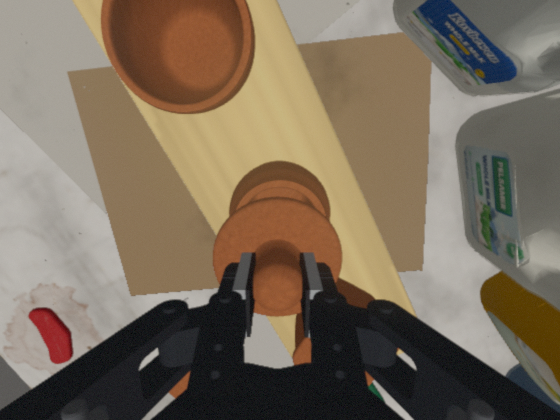

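Request:
move_arm:
  series:
    - [[0, 0.2, 0.5, 15, 0], [0, 0.2, 0.5, 25, 0], [0, 0.2, 0.5, 30, 0], [0, 0.2, 0.5, 34, 0], [0, 0.2, 0.5, 38, 0], [0, 0.2, 0.5, 41, 0], [0, 0.2, 0.5, 44, 0], [0, 0.2, 0.5, 47, 0], [0, 0.2, 0.5, 49, 0], [0, 0.2, 0.5, 49, 0]]

```text
time_s: 17.97
eef_pos: [0.6497, -0.0984, 0.119]
eef_rot: [0.001, 0.857, 0.515, 0.001]
wrist_force: [0.4, -0.1, 3.4]
opening: 0.259
grasp_force: 59.7
```

Request:
move_arm:
  series:
    - [[0.35, 0, 0, 0, 0], [0.6, 0, 0, 0, 0], [0.6, 0, 0, 0, 0], [0.6, 0, 0, 0, 0], [0.6, 0, 0, -5, 0], [0.6, 0, 0, -25, 0], [0.6, 0, 0, -50, 0], [0.6, 0, 0, -80, 0], [0.6, 0, 0, -80, 0], [0.6, 0, 0, -80, 0]]

```text
time_s: 18.8
eef_pos: [0.6506, -0.0987, 0.201]
eef_rot: [0.002, 0.857, 0.515, 0.002]
wrist_force: [-0.9, 0.1, -0.1]
opening: 0.602
grasp_force: 0.0
```

Run:
```python
from h import *
go(.466,-.251,.14,-28)
```

```text
t 18.8 pos [ 0.6506 -0.0987  0.201 ] yaw -28.0 open 0.602 F [-0.9  0.1 -0.1] | shift [-221.2  -91.8   60.3] turn -0.0 rows 5.9 0.0
```

Request:
move_arm:
  series:
    - [[0.6, -30, -12, 0, 0], [0.6, -65, -27, 0, 0], [0.6, -100, -42, 0, 0], [0.6, -135, -56, 10, 0], [0.6, -170, -71, 30, 0], [0.6, -200, -83, 60, 0], [0.6, -221, -92, 85, 0], [0.6, -221, -92, 110, 0], [0.6, -221, -92, 110, 0], [0.6, -221, -92, 110, 0]]

```text
time_s: 19.63
eef_pos: [0.4626, -0.2491, 0.0862]
eef_rot: [-0.002, 0.857, 0.515, -0.001]
wrist_force: [0.7, -0.5, 1.0]
opening: 0.6
grasp_force: 0.0
```

Run:
```python
from h import *
for i in range(4): p,d,W,c=look("wrist")
near(W,.466,-.251,.03,.038,.06);near(W,.466,-.251,.055,.012,.03)
go(.466,-.2515,.026,-28)
```

```text
1160 [ 0.4672 -0.2501  0.0474] (array([ 466.6, -251.6]), array([24.3, 24.2]), 61.9) pca 128.5
12581 [ 0.4681 -0.2481  0.0208] (array([ 466.1, -252.1]), array([99.3, 99.3]), 89.6) pca 158.9
t 19.83 pos [ 0.4656 -0.2504  0.0895] yaw -27.9 open 0.599 F [ 1.   0.  -0.2] | shift [-0.7  0.7 63.5] turn 0.001 rows 1.5 0.0
```

Request:
move_arm:
  series:
    - [[0.6, -0.9, 1, 20, 0], [0.6, -0.9, 1, 40, 0], [0.6, -0.9, 1, 55, 0], [0.6, -0.9, 1, 63, 0], [0.6, -0.9, 1, 63, 0], [0.0, -0.9, 1, 63, 0], [0.0, -0.9, 1, 63, 0], [0.0, -0.9, 1, 63, 0], [0.0, -0.9, 1, 63, 0], [0.0, -0.9, 1, 63, 0]]

```text
time_s: 20.67
eef_pos: [0.4656, -0.2521, 0.0264]
eef_rot: [0.001, 0.857, 0.515, 0.001]
wrist_force: [-0.2, 1.3, 6.2]
opening: 0.258
grasp_force: 59.3
```

Run:
```python
from h import *
go(.649,.0405,.2,-28)
```

```text
t 20.67 pos [ 0.4656 -0.2521  0.0264] yaw -28.0 open 0.258 F [-0.2  1.3  6.2] | shift [ 344.4   25.  -173.6] turn -0.0 rows 9.3 0.0
```

Request:
move_arm:
  series:
    - [[0, 0, 0, -15, 0], [0, 0, 0, -55, 0], [0, 0, 0, -95, 0], [0, 0, 0, -130, 0], [0, 20, 1, -160, 0], [0, 50, 4, -174, 0], [0, 85, 6, -174, 0], [0, 120, 9, -174, 0], [0, 155, 11, -174, 0], [0, 190, 14, -174, 0]]

```text
time_s: 21.5
eef_pos: [0.5665, -0.0887, 0.1993]
eef_rot: [0.0, 0.857, 0.515, 0.0]
wrist_force: [1.4, 0.3, -1.9]
opening: 0.255
grasp_force: 59.4
```

Request:
move_arm:
  series:
    - [[0, 35, 2, 0, 0], [0, 70, 5, 0, 0], [0, 105, 8, 0, 0], [0, 135, 10, 0, 0], [0, 154, 11, 0, 0], [0, 154, 11, 10, 0], [0, 154, 11, 25, 0], [0, 154, 11, 40, 0], [0, 154, 11, 50, 0], [0, 154, 11, 50, 0]]

```text
time_s: 22.33
eef_pos: [0.6457, 0.0402, 0.1454]
eef_rot: [-0.002, 0.857, 0.515, -0.002]
wrist_force: [-0.7, 0.2, -2.4]
opening: 0.256
grasp_force: 59.4
```

Run:
```python
from h import *
for i in range(3): p,d,W,c=look("wrist")
cv2.imwrite("pics/w5.png",p)
near(W,.649,.0405,.055,.08,.1)
p,d,T,c=look("top")
near(T,.649,-.0985,.03,.128,.15);near(T,.649,-.0985,.045,.1,.12)
go(.649,.0405,.1015,-28)
```

```text
1209 [0.6709 0.0754 0.0873] (array([669. ,  71.8]), array([23.9, 83.7]), 58.4) pca 148.7
66 [ 0.6476 -0.0975  0.1395] (array([649. , -98.4]), array([22.8, 23.3]), 61.1) pca 112.7
234 [ 0.6467 -0.1102  0.1131] (array([ 649.1, -111.1]), array([44.6, 70. ]), 88.4) pca 172.0
t 22.53 pos [0.6487 0.0401 0.1499] yaw -28.0 open 0.257 F [-0.  -0.  -1.8] | shift [ 0.5  0.  48.4] turn -0.001 rows 1.2 0.0
```

View pics/w5.png

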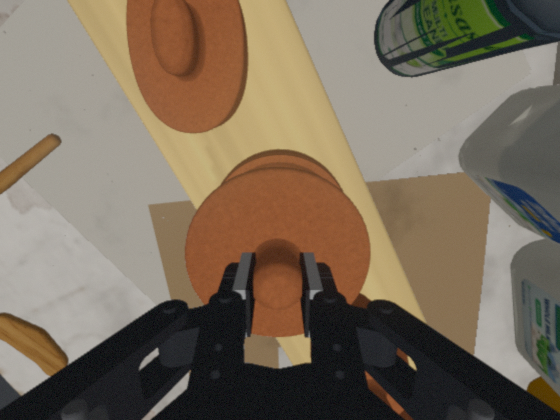

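The pot rim arc (280,155) is centred under the lid, the dish lid sits flat at top-left, and the jar lid measures seated. I'm lowering.

Request:
move_arm:
  series:
    - [[0, 0.5, 0.4, 15, 0], [0, 0.5, 0.4, 25, 0], [0, 0.5, 0.4, 30, 0], [0, 0.5, 0.4, 34, 0], [0, 0.5, 0.4, 38, 0], [0, 0.5, 0.4, 41, 0], [0, 0.5, 0.4, 44, 0], [0, 0.5, 0.4, 47, 0], [0, 0.5, 0.4, 49, 0], [0, 0.5, 0.4, 49, 0]]

```text
time_s: 23.37
eef_pos: [0.6494, 0.0408, 0.1015]
eef_rot: [0.0, 0.857, 0.515, 0.001]
wrist_force: [-3.3, -0.0, 6.0]
opening: 0.256
grasp_force: 60.3
```

Request:
move_arm:
  series:
    - [[0.35, 0, 0, 0, 0], [0.6, 0, 0, 0, 0], [0.6, 0, 0, 0, 0], [0.6, 0, 0, 0, 0], [0.6, 0, 0, -5, 0], [0.6, 0, 0, -25, 0], [0.6, 0, 0, -50, 0], [0.6, 0, 0, -85, 0], [0.6, 0, 0, -100, 0], [0.6, 0, 0, -100, 0]]

```text
time_s: 24.2
eef_pos: [0.6517, 0.0405, 0.2059]
eef_rot: [0.003, 0.857, 0.515, 0.004]
wrist_force: [1.4, -0.2, 0.5]
opening: 0.599
grasp_force: 0.0
```

Request:
move_arm:
  series:
    - [[0.6, -30, 0, -30, 0], [0.6, -60, -20, -60, 0], [0.6, -90, -40, -80, 0], [0.6, -120, -60, -80, 0], [0.6, -140, -80, -80, 0], [0.6, -140, -110, -80, 0], [0.6, -140, -140, -80, 0], [0.6, -140, -170, -80, 0], [0.6, -140, -190, -80, 0], [0.6, -140, -190, -80, 0]]

```text
time_s: 25.03
eef_pos: [0.4123, 0.0081, 0.2791]
eef_rot: [-0.001, 0.857, 0.515, -0.0]
wrist_force: [0.7, -0.0, -0.6]
opening: 0.596
grasp_force: 0.0
```

Run:
```python
from h import *
for i in range(4): p,d,W,c=look("top")
for n,x,y,rim in[("cass",.649,.0405,.088),("jar",.649,-.0985,.106),("box",.6435,-.2415,.08),("dish",.652,.169,.072)]:
    print(n);near(W,x,y,.035,rim+.024,rim+.045)
    near(W,x,y,.065,rim-.002,rim+.015)
    X=W[(np.hypot(W[...,0]-x,W[...,1]-y)<.06)&(W[...,2]>rim)&(W[...,2]<rim+.013)]
    A=np.c_[X[:,:2]-[x,y],np.ones(len(X))];k=np.linalg.lstsq(A,X[:,2],rcond=None)[0];print("  plane tilt",k[:2].round(3),"z",k[2].round(4))
for t in("needle_tool","loop_tool"):
    for r in outline_of(t,"top")[:1]:
        print(t,r["conf"],r["bbox"])
cv2.imwrite("pics/fin.png",cv2.resize(p[130:310,200:460],None,fx=3,fy=3,interpolation=cv2.INTER_CUBIC))
print(ctrl.get_obs()["eef_pos"])
```

```text
cass
59 [0.648  0.0411 0.122 ] (array([648.6,  40.9]), array([23.8, 20.5]), 0.9) pca 174.3
844 [0.6481 0.041  0.0952] (array([649.8,  40.2]), array([97.7, 99.4]), 46.2) pca 176.1
  plane tilt [0.004 0.001] z 0.0952
jar
60 [ 0.6477 -0.0978  0.1407] (array([648.1, -99.1]), array([23. , 23.6]), 0.1) pca 129.3
394 [ 0.6478 -0.0975  0.1131] (array([649.1, -98.4]), array([66.9, 68.9]), 46.2) pca 140.6
  plane tilt [0.002 0.01 ] z 0.113
box
75 [ 0.6418 -0.2372  0.1139] (array([ 642.6, -238. ]), array([23.7, 25.9]), 32.4) pca 110.7
616 [ 0.6418 -0.2371  0.0872] (array([ 643.5, -239.2]), array([79.3, 80.9]), 32.9) pca 147.4
  plane tilt [-0.002  0.005] z 0.0871
dish
93 [0.6507 0.1686 0.1064] (array([651.3, 168.6]), array([38.8, 21. ]), 60.9) pca 62.2
615 [0.6503 0.1688 0.0791] (array([651.7, 168.7]), array([105.8,  72.6]), 63.6) pca 61.8
  plane tilt [0.002 0.001] z 0.079
loop_tool 0.53 [277.2, 250.8, 3.2, 52.2]
[0.41581936 0.00605733 0.27961738]
```

View pics/fin.png

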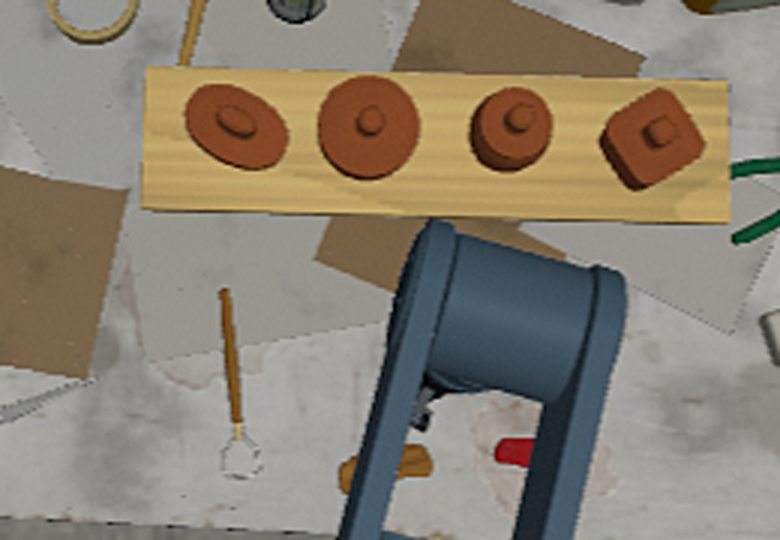

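All four lids (fin.png: dish 237,125; casserole 368,127; jar 512,128; box 652,138) lie flat at rim +7 mm and centred. The loop tool is where it was. The needle tool is hidden behind the arm in this view, but no move went near it.

```bash
python3 -c "
from bench import order
print(order.hand_in())"
```

```text
the job is handed in; nothing more can be done
None
```

I put all four lids on their own pots and handed the job in at about 25 s; the last measurement showed them flat and fully down, the loop tool was unmoved, the needle tool was hidden in that view (no move went near it), and hand-in gave no verdict.

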